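Load the spring magazine

ROBOT

A 6-joint arm with a two-finger parallel gripper is mounted at the origin on a cart in front of the work surface, level with it; the furniture and walls round the work are solid. World frame = base frame: x ahead of the robot, y to its left, z up, the work surface at z = 0. Lengths are in m, angles in rad, forces in N, time in s.
With the tool pointing down it reaches from about 0.375 to 0.925 m from the base axis. Payload 5.7 kg.
Tool frame: the origin (TCP) lies on the front face of the gripper's body, between the roots of the fingers; the fingertips stand 80 mm ahead of it and the grasp point (between the pads) lies 61 mm ahead of it (env.grip_depth is the distance from the TCP to the grasp point, in m); z points along the fingers, y is the line along which they close (so a half turn about z gives the same grasp; the last joint's range is limited). The gripper opens to 88 mm and grips with 3 to 60 N. Pads are 20 mm wide; open, the fingers measure 115 mm over their backs; the gripper's body (75 mm by 178 mm) begins 61 mm behind the grasp point.
Start: joints at [1.059, 0.359, 1.51, -0, 1.272, -0.115], TCP at [0.232, 0.553, 0.303] pointing down, gripper open.
Joint ranges: [-2.97, 2.97], [-1.01, 2.36], [0.21, 2.38], [-0.96, 4.11], [0.2, 2.71], [-2.98, 2.98]. Speed limits (rad/s): [2.39, 2.39, 3.14, 3.14, 3.14, 3.14].

INTERFACE

Orientations are given as [roll, pitch, yaw] about the fixed x, y, z axes, in that order (R = Rz(yaw) Ry(pitch) Rx(roll)).
In Python, from rig import env gives the robot as it stands. The module is installed in compiled form; this text tells all that it offers.
- The arm moves only by the tool apply_moves, never from a script. Its argument "increments" is a list of rows, each a list of 5 numbers: the finger opening in m, from 0 to 0.0878, then the shift along the world's x, y, z in m, then the turn about the world's z in degrees. A call has 1 to 10 rows; each row is the pose to reach, as a shift and turn from the pose commanded when the call began; what a row does not reach only later rows make up. A row lasts 1/10 s, in which the tool goes at most 50 mm and 8.59 degrees, less where a joint would pass 70% of its speed; a pose out of reach is approached as far as the arm can. A call with a gripper value outside its range is refused whole. The fingers move at their own pace and stop on an object; "force" is the grip in N (left out, the last holds). Time passes only in rows, so rows that repeat a pose let the fingers close. It gives the time, the measured TCP pose, the force, the opening and the grip force at its end, in the units of the state.
- env.state(): the state, without advancing time (a new reading comes with each control period).
- env.capture(name): name is "scene" or "top" or "wrist"; returns a dict with "image" (384x512x3 uint8, red, green, blue), "fx", "fy", "cx", "cy" (pixels), "D" ([k1, k2, p1, p2, k3] as OpenCV has them; the pictures are not rectified), "rvec" (rotation vector, rad) and "tvec" (3), from world to camera coordinates, as OpenCV has them. Camera axes: x right, y down, z forward; pixel columns grow to the right and rows downward; lengths in m; the calibration is good to about 2 mm. A picture is of the moment at which its call begins. There is no depth.
- env.close_job(): hands the job in; it is judged then, once.
Trained networks look in a picture, given as the dict that the camera call returned (one of the last four; its "shot" number tells which), for a name from the list of things; names that differ only in an ending like _2 or _b are one class to them, and where a whole thing is asked for, a point or a joint stands for the part that bears it (a point fixed in the world has none). Each returns a list of dicts, best first, with "confidence" (0 to 1); they miss things now and then, are a little off and sometimes report something else, mostly with a low value. They report only what shows in the picture. A call takes as long as a camera call. They do not tell look-alikes from the thing itself.
- env.regions_of(picture, name): "mask" (384x512 bool, what is visible of it) and "rect" ([left, top, right, bottom] in pixels, round what is visible of it).
- env.mark_of(picture, name): "position" ([column, row] in pixels: a listed point, or the origin of a listed thing).
The state is a dict: "clock": time; "joint_positions": joint angles; "joint_vel": joint speeds; "joint_efforts": joint torques, N m; "ee_pos": TCP position; "ee_rot": TCP orientation; "ft_force": force on the tool from outside, world axes, zero at the start; "ft_torque": the same for the moment, N m; "grip_width": finger opening in m; "finger_force": force on a finger pad.
Only numpy, scipy, OpenCV 4.12 (cv2) and the standard library are available. Lean on these libraries where they do the work, as an engineer would, in place of code of your own. Each camera call takes 0.05 s, during which the arm holds its last target. There are 200 camera calls.

TASK

Load the two parts cassettes lying on the table into the spring-loaded magazine, on top of the grey one already in it: the blue one first, then the orange one on top of it. Push each one down flat until it has snapped under both catches and stays there when you let go, and do not disturb the glue bottle or the cream-coloured jar.

Things in the scene. Friction and masses are not known exactly. Their poses are not given: they have to be found in the camera images.
- magazine: spring magazine fixed on the table, grey base 76 x 142 mm (x, y); origin under its centre, y along its length, z up. Four steel guide rods, 6 mm thick, at x +-24.5, y +-31 mm, 93 mm high, and aluminium end cheeks, 89 mm high, make a throat of 43 x 87 mm; rod tops (11 mm) and cheek tops lean outward as a lead-in. Both long sides are open for fingers, 56 mm between the rods
- catch_level (a point): point on the magazine's centre line at the height of the flat undersides of its catches, 63 mm above the table; axes as the magazine's. A cassette goes in with its y along this y. Let go in the throat, it rests on the catches' slopes, its centre about 16 mm above this point; once pushed in and held, the top one's centre is about 7 mm below it, its top face level with it
- catch_left (a joint): black sprung catch at the magazine's +y end, 18 mm wide, its nose at y = 38 mm; m moved outward, 0 = shut, stop 0.007. Its steep sloping top (14 mm high) gives way when a cassette is pushed down on it (about 5 to 12 N in all, more as the pile grows, with fingers or with the cassette still held); it snaps shut once the cassette's top face is 1 mm or so below catch_level
- catch_right (a joint): the same catch at the magazine's -y end, its nose at y = -38 mm
- platform (a joint): how far the spring-loaded platform under the pile has sunk, in m: 0 with the grey cassette alone, about 0.014 with two and 0.028 with three held cassettes, stop at 0.034 (so 5 to 6 mm further than the third one needs); spring 4.5 N at 0, 150 N/m
- blue_cassette_center (a point): lidded parts cassette, blue lid on a dark tray, a flat slab 40 (its x) x 84 (its y) x 14 mm (its z), 60 g; this point is its very centre, 7 mm above its underside; z axis up through the lid. Either way round fits. Lies flat on the table at the start
- orange_cassette_center (a point): lidded parts cassette, orange lid on a dark tray, a flat slab 40 (its x) x 84 (its y) x 14 mm (its z), 60 g; this point is its very centre, 7 mm above its underside; z axis up through the lid. Either way round fits. Lies flat on the table at the start
- grey_cassette_center (a point): lidded parts cassette, grey lid on a dark tray, a flat slab 40 (its x) x 84 (its y) x 14 mm (its z), 60 g; this point is its very centre, 7 mm above its underside; z axis up through the lid. Either way round fits. Already in the magazine, on the platform, just under the catches
- glue_bottle: brown glue bottle with a blue pointed cap, 32 mm diameter, 84 mm high, standing; origin at the centre of its underside; to be left alone
- cream_jar: cream-coloured round jar, 52 mm diameter, 56 mm high, standing; origin at the centre of its underside; to be left alone
- blue_cassette: the same blue cassette; origin at the centre of its underside
- orange_cassette: the same orange cassette; origin at the centre of its underside
Mind the look-alikes: they are no part of the job. There is more than one size of the orange_cassette; the job needs the larger.

How it is judged:
On the way:
1. the blue cassette is held under both catches, let go, with the grey one below it (z of blue_cassette_center in the frame of catch_level between -0.0115 and -0.0045 m and horizontal distance between blue_cassette_center and catch_level below 0.006 m and angle between blue_cassette_center's own z axis and vertical below 0.08 rad and angle between the y axis of blue_cassette_center and the y axis of catch_level, either way round below 0.12 rad and contact force between the fingers and blue_cassette below 0.1 N and value of joint platform above 0.011 m), for 0.2 s.
At the end, for the whole second after the job is handed in: Grey, blue, orange lie flat in the magazine from below, orange at rest under both catches: centres within 6 mm of its centre line and 3 to 4 mm of 35, 21 and 7 mm below the catch undersides, tilt under 0.08, turn under 0.12 rad, platform sunk over 25 mm (z of orange_cassette_center in the frame of catch_level between -0.0115 and -0.0045 m and horizontal distance between each of orange_cassette_center, blue_cassette_center, grey_cassette_center and catch_level below 0.006 m and angle between each of orange_cassette_center, blue_cassette_center, grey_cassette_center's own z axis and vertical below 0.08 rad and angle between the y axis of each of orange_cassette_center, blue_cassette_center, grey_cassette_center and the y axis of catch_level, either way round below 0.12 rad and z of blue_cassette_center in the frame of catch_level between -0.0255 and -0.0185 m and z of grey_cassette_center in the frame of catch_level between -0.0395 and -0.0325 m and value of joint platform above 0.025 m and linear speed of orange_cassette below 0.01 m/s); the robot touches nothing.
It fails at once if the glue bottle is moved more than 30 mm or tipped (distance of glue_bottle from where it was at the start of the episode above 0.03 m or angle between glue_bottle's own z axis and vertical above 0.4 rad).
It fails at once if the cream-coloured jar is moved more than 30 mm or tipped (distance of cream_jar from where it was at the start of the episode above 0.03 m or angle between cream_jar's own z axis and vertical above 0.4 rad).
It also fails if it takes over 61 s, if anything falls off the work surface, if the arm or the gripper's body presses on something with over 40 N, if the wrist force passes 120 N, or if a joint passes its speed limit or range.

## Working session

There is one attempt and no reset: what is moved stays moved. The work goes in short steps, Python scripts to look and compute and a tool call to move; the robot and the scene stay as the last step left them, time stands still between calls to the robot, and variables do not carry over. Pictures are saved under pics/ and viewed, at most 10 in all, crops included, and the job is handed in when it is done.

Besides the shell and the picture viewer there is one more tool, called after ">>>" in YAML: its name, and indented under it one key for each argument. apply_moves: Moves the arm, as the interface text tells. Its arguments: {"type":"object","properties":{"increments":{"type":"array","items":{"type":"array","items":{"type":"number"}}},"force":{"type":"number"}},"required":["increments"]}

```bash
mkdir -p pics
cat > h.py <<'E'
import numpy as np, cv2
from rig import env
def cap(n, save=None):
    p=env.capture(n)
    if save: cv2.imwrite('pics/'+save, p['image'][:,:,::-1])
    return p
def K(p): return np.array([[p['fx'],0,p['cx']],[0,p['fy'],p['cy']],[0,0,1.]])
def unproj(p,uv,z):
    uv=np.asarray(uv,float).reshape(-1,1,2)
    n=cv2.undistortPoints(uv,K(p),np.array(p['D'])).reshape(-1,2)
    R=cv2.Rodrigues(np.array(p['rvec'],float))[0]; t=np.array(p['tvec'],float).ravel()
    c=-R.T@t; d=np.c_[n,np.ones(len(n))]@R
    return c+d*((z-c[2])/d[:,2])[:,None]
def proj(p,X): return cv2.projectPoints(np.asarray(X,float).reshape(-1,1,3),np.array(p['rvec'],float),np.array(p['tvec'],float),K(p),np.array(p['D']))[0].reshape(-1,2)
def rect(p,mask,z):
    m=mask.astype(np.uint8); c=max(cv2.findContours(m,0,2)[0],key=cv2.contourArea).reshape(-1,2)
    w=unproj(p,c,z)[:,:2]; r=cv2.minAreaRect((w*1000).astype(np.float32)); 
    return r
E
python3 - <<'E'
from h import *
s=env.state(); print(s['clock'],s['ee_pos'],s['ee_rot'],s['grip_width'])
for n in ['scene','top']:
    p=cap(n,n+'0.png')
    R=cv2.Rodrigues(np.array(p['rvec'],float))[0]; print(n,'cam',-R.T@np.array(p['tvec']).ravel())
    for o,z in [('magazine',0),('catch_level',.063),('blue_cassette_center',.007),('orange_cassette_center',.007),('grey_cassette_center',.056),('glue_bottle',0),('cream_jar',0)]:
        for d in env.mark_of(p,o)[:3]: print(o,round(d['confidence'],2),np.round(d['position'],1),unproj(p,d['position'],z).round(4)[0])
    for o in ['blue_cassette','orange_cassette']:
        for d in env.regions_of(p,o)[:3]: print(o,round(d['confidence'],2),d['rect'],rect(p,d['mask'],.012))
E
```

```text
0.0 [0.23163759 0.55290116 0.30183451] [-3.13981548e+00 -1.76792703e-04  2.74476703e+00] 0.08772379646863394
scene cam [-0.03654844 -0.81326473  0.63963052]
magazine 0.71 [223.8 213. ] [ 0.5412 -0.0999  0.    ]
catch_level 0.87 [220.8 191.8] [ 0.5324 -0.1046  0.063 ]
catch_level 0.22 [219.3 192.2] [ 0.5291 -0.1035  0.063 ]
catch_level 0.22 [326.6 247.9] [ 0.545  -0.3882  0.063 ]
blue_cassette_center 0.86 [253.9 279.7] [ 0.4327 -0.3114  0.007 ]
orange_cassette_center 0.79 [291.4 225.1] [ 0.6083 -0.2449  0.007 ]
orange_cassette_center 0.77 [327.7 243.8] [ 0.6133 -0.3401  0.007 ]
grey_cassette_center 0.9 [222.9 191. ] [ 0.5448 -0.0968  0.056 ]
glue_bottle 0.66 [254.2 175.7] [ 0.7041 -0.0295  0.    ]
cream_jar 0.68 [174.6 255.5] [ 0.3735 -0.1426  0.    ]
blue_cassette 0.67 [234.5, 258.5, 275.6, 299.2] ((431.552978515625, -311.5908508300781), (93.20355987548828, 47.237186431884766), 86.32461547851562)
orange_cassette 0.71 [302.9, 230.7, 348.5, 261.9] ((600.8699340820312, -342.3544921875), (51.647369384765625, 90.79389953613281), 0.9660913944244385)
orange_cassette 0.6 [280.2, 214.3, 305.4
[... 493 characters left out ...]
49 [199.  126.8] [ 0.6982 -0.0397  0.    ]
cream_jar 0.87 [241.9 255.2] [ 0.3813 -0.1425  0.    ]
blue_cassette 0.82 [293.6, 225.2, 328.2, 240.2] ((434.3483581542969, -307.7818603515625), (83.65857696533203, 37.97309875488281), 89.15196990966797)
orange_cassette 0.84 [266.3, 148.4, 292.9, 168.6] ((616.31787109375, -235.84112548828125), (29.631860733032227, 57.71744918823242), 25.051868438720703)
orange_cassette 0.7 [205.9, 178.0, 243.9, 202.6] ((536.691162109375, -96.60801696777344), (44.357906341552734, 87.06704711914062), 6.161136627197266)
orange_cassette 0.57 [302.9, 152.0, 338.7, 170.9] ((603.8036499023438, -338.8263244628906), (84.66705322265625, 41.642738342285156), 88.86305236816406)
```

Run:
```python
import cv2,numpy as np
t=cv2.imread('pics/top0.png')[100:280,170:370]; cv2.imwrite('pics/topc.png',cv2.resize(t,None,fx=3.3,fy=3.3,interpolation=3))
s=cv2.imread('pics/scene0.png')[130:310,140:380]; cv2.imwrite('pics/scenec.png',cv2.resize(s,None,fx=3.3,fy=3.3,interpolation=3))
```

```text
(no output)
```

View pics/topc.png

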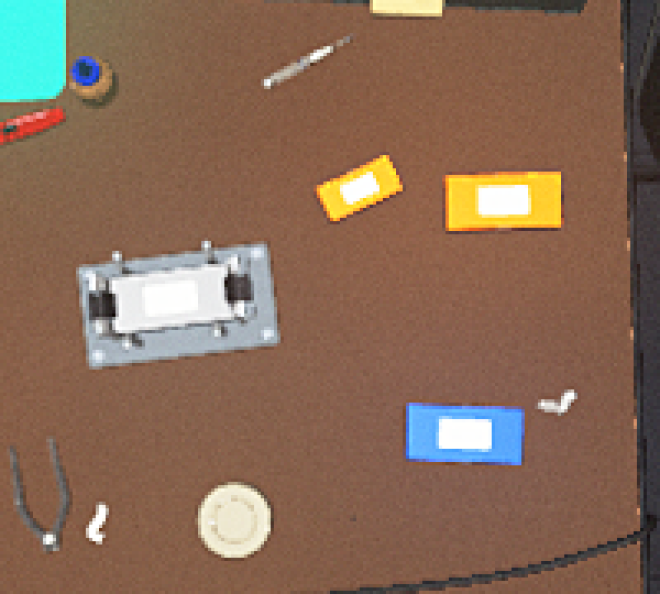

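View pics/scenec.png

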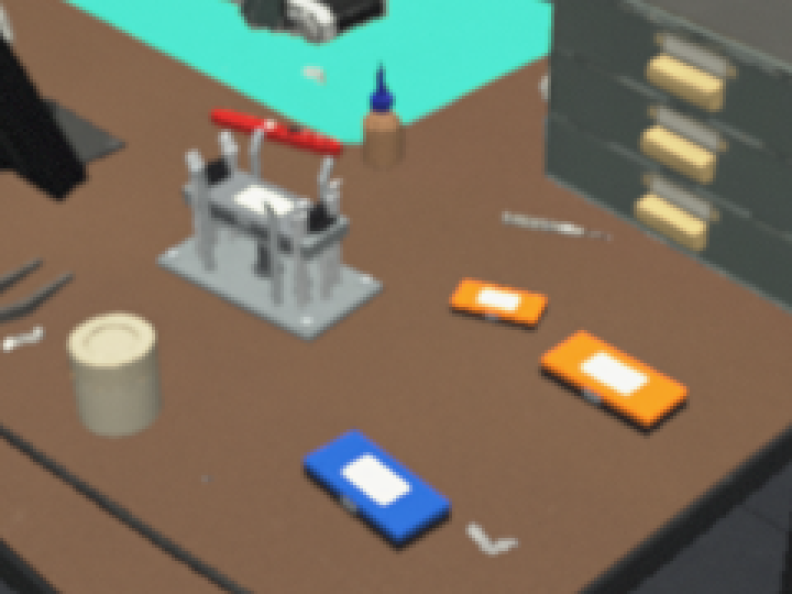

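The larger orange cassette is at top-picture pixel (323,159), measuring 84x41 mm. The small look-alike at (281,157) measures 58x30 mm, so the right-hand one is the target, and the crop confirms it. The magazine's long axis runs about 7° off world y. I'll move over the magazine and look with the wrist camera.

>>> apply_moves:
  increments:
    - [0.0878,0.03,-0.036,0.01,-8]
    - [0.0878,0.06,-0.072,0.02,-16]
    - [0.0878,0.092,-0.108,0.03,-24]
    - [0.0878,0.124,-0.144,0.04,-32]
    - [0.0878,0.155,-0.18,0.04,-40]
    - [0.0878,0.186,-0.216,0.04,-48]
    - [0.0878,0.21,-0.26,0.04,-56]
    - [0.0878,0.22,-0.305,0.04,-60]
    - [0.0878,0.23,-0.35,0.04,-60]
    - [0.0878,0.24,-0.395,0.04,-60]

```text
clock: 2.0
ee_pos: [0.4722, 0.1565, 0.3427]
ee_rot: [3.141, -0.0, 1.697]
ft_force: [0.8, 0.7, -0.0]
grip_width: 0.0876
finger_force: 0.0
```

>>> apply_moves:
  increments:
    - [0.0878,0.01,-0.045,0,0]
    - [0.0878,0.02,-0.09,0,0]
    - [0.0878,0.03,-0.135,0,0]
    - [0.0878,0.04,-0.18,0,0]
    - [0.0878,0.05,-0.225,0,0]
    - [0.0878,0.06,-0.26,0,0]
    - [0.0878,0.06,-0.26,0,0]
    - [0.0878,0.06,-0.26,0,0]

```text
clock: 2.8
ee_pos: [0.5318, -0.1022, 0.3424]
ee_rot: [-3.141, -0.001, 1.696]
ft_force: [0.2, 0.3, 0.9]
grip_width: 0.0876
finger_force: 0.0
```

Run:
```python
from h import *
s=env.state(); print(s['clock'],s['ee_pos'],s['ee_rot'])
p=cap('wrist','w1.png')
R=cv2.Rodrigues(np.array(p['rvec'],float))[0]; print('cam',-R.T@np.array(p['tvec']).ravel(),R)
for o,z in [('magazine',0),('catch_level',.063),('grey_cassette_center',.056)]:
    for d in env.mark_of(p,o)[:2]: print(o,round(d['confidence'],2),np.round(d['position'],1),unproj(p,d['position'],z).round(4)[0])
for d in env.regions_of(p,'grey_cassette')[:2]: print(d['rect'],rect(p,d['mask'],.063))
t=cap('top','t1.png'); sc=cap('scene')
for q in (t,sc):
  im=cv2.cvtColor(q['image'],cv2.COLOR_RGB2HSV)
  for n,l,h in [('blue',100,125),('orange',8,25)]:
    m=((im[...,0]>=l)&(im[...,0]<=h)&(im[...,1]>150)&(im[...,2]>120)).astype(np.uint8)
    for c in sorted(cv2.findContours(m,0,2)[0],key=cv2.contourArea)[-3:]:
        if cv2.contourArea(c)>100: print(n,c.reshape(-1,2).mean(0).round(),cv2.minAreaRect((unproj(q,c.reshape(-1,2),.013)[:,:2]*1000).astype(np.float32)))
```

```text
2.8 [ 0.53179357 -0.10219736  0.34244432] [-3.14112688e+00 -6.60178813e-04  1.69555043e+00]
cam [ 0.52554165 -0.03186264  0.42451164] [[ 9.92304228e-01  1.23822713e-01  5.04698620e-04]
 [ 1.19411431e-01 -9.58015080e-01  2.60668402e-01]
 [ 3.27601777e-02 -2.58602091e-01 -9.65428262e-01]]
grey_cassette_center 0.75 [259.3 173.3] [ 0.5369 -0.0985  0.056 ]Traceback (most recent call last):
  File "<stdin>", line 7, in <module>
ValueError: it knows: blue_cassette, blue_cassette_center, catch_left, catch_level, catch_right, cream_jar, glue_bottle, grey_cassette_center, magazine, orange_cassette, orange_cassette_center, platform
```

View pics/w1.png

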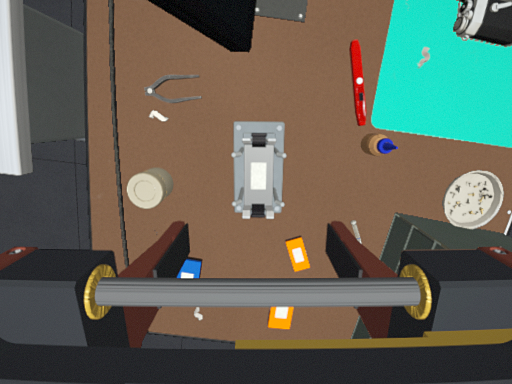

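Run:
```python
from h import *
t=cap('top','t1.png'); sc=cap('scene')
for q in (t,sc):
  im=cv2.cvtColor(q['image'],cv2.COLOR_RGB2HSV)
  for n,l,h in [('blue',100,125),('orange',8,25)]:
    m=((im[...,0]>=l)&(im[...,0]<=h)&(im[...,1]>150)&(im[...,2]>120)).astype(np.uint8)
    m=cv2.morphologyEx(m,3,np.ones((9,9)))
    for c in sorted(cv2.findContours(m,0,2)[0],key=cv2.contourArea)[-3:]:
        if cv2.contourArea(c)>100: print(n,c.reshape(-1,2).mean(0).round(),cv2.minAreaRect((unproj(q,c.reshape(-1,2),.013)[:,:2]*1000).astype(np.float32)))
for n in ('magazine','catch_left','catch_right'):
  for d in env.regions_of(t,n)[:1]: print(n,d['confidence'],d['rect'])
w=cv2.imread('pics/w1.png')[112:227,214:304]
b=cv2.imread('pics/t1.png')[165:218,190:260]
print(cv2.imwrite('pics/magc.png',np.hstack([cv2.resize(w,None,fx=5,fy=5,interpolation=2),cv2.resize(cv2.rotate(b,0),(0,0),fx=5,fy=5,interpolation=2)[:575].copy() if 0 else np.zeros((575,5,3),np.uint8)])))
cv2.imwrite('pics/magt.png',cv2.resize(b,None,fx=9,fy=9,interpolation=2))
```

```text
blue [312. 233.] ((436.445068359375, -306.4376525878906), (81.84313201904297, 39.26411437988281), 86.93319702148438)
orange [278. 157.] ((617.6649780273438, -234.5460662841797), (29.59920883178711, 58.81856918334961), 25.339977264404297)
orange [320. 161.] ((606.7679443359375, -339.76531982421875), (41.758636474609375, 85.02405548095703), 1.5594489574432373)
blue [253. 276.] ((434.1545104980469, -308.3265380859375), (84.9110336303711, 40.422454833984375), 86.8104248046875)
orange [315. 236.] ((608.6354370117188, -295.8477478027344), (179.57537841796875, 52.394805908203125), 85.92662811279297)
magazine 0.91 [222.9, 175.1, 253.9, 208.7]
catch_left 0.71 [221.9, 173.4, 256.3, 206.0]
catch_right 0.49 [236.3, 181.7, 244.5, 192.7]
True
```

View pics/magc.png

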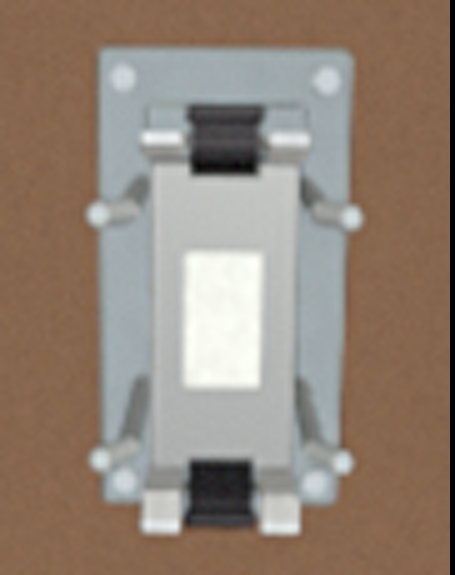

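Run:
```python
from h import *
p=cap('wrist')
f=lambda l:(np.array(l,float)+.5)/5-.5+[214,112]
def rep(n,l,z):
    w=unproj(p,f(l),z)[:,:2]*1000
    print(n,w.mean(0).round(1),w.round(0).tolist(),[round(float(np.degrees(np.arctan2(*(-(a:=w[i]-w[j])*[1,-1])))),1) for i,j in ((0,2),(1,3)) ] if len(w)==4 else '', 'xdir',[round(float(np.degrees(np.arctan2((w[i]-w[j])[1],(w[i]-w[j])[0]))),1) for i,j in ((1,0),(3,2)) ] if len(w)==4 else '')
for z in (0,.008): rep('base',[(98,48),(352,48),(104,502),(336,505)],z)
rep('rods',[(98,214),(351,216),(101,459),(342,462)],.092)
rep('label',[(222,318)],.063)
rep('grey',[(153,167),(300,167),(152,463),(297,463)],.063)
```

```text
base [ 536.1 -100.6] [[490.0, -34.0], [565.0, -24.0], [507.0, -176.0], [582.0, -168.0]] [6.8, 6.6] xdir [7.3, 6.5]
base [535.9 -99.3] [[491.0, -34.0], [565.0, -24.0], [507.0, -174.0], [581.0, -165.0]] [6.8, 6.6] xdir [7.3, 6.5]
rods [535.7 -99.2] [[502.0, -72.0], [562.0, -65.0], [509.0, -133.0], [570.0, -127.0]] [6.7, 6.6] xdir [6.8, 6.5]
label [535.5 -99.1] [[536.0, -99.0]]  xdir 
grey [536.5 -99.2] [[513.0, -62.0], [551.0, -57.0], [522.0, -142.0], [561.0, -137.0]] [6.4, 7.6] xdir [7.3, 7.3]
```

>>> apply_moves:
  increments:
    - [0.0878,-0.02,-0.041,-0.015,-5]
    - [0.0878,-0.04,-0.082,-0.03,-10.2]
    - [0.0878,-0.06,-0.123,-0.045,-10.2]
    - [0.0878,-0.08,-0.164,-0.06,-10.2]
    - [0.0878,-0.096,-0.205,-0.075,-10.2]
    - [0.0878,-0.096,-0.205,-0.1,-10.2]
    - [0.0878,-0.096,-0.205,-0.1,-10.2]
    - [0.0878,-0.096,-0.205,-0.1,-10.2]

```text
clock: 4.1
ee_pos: [0.4358, -0.3061, 0.2426]
ee_rot: [-3.14, -0.001, 1.52]
ft_force: [-0.4, 0.1, 0.9]
grip_width: 0.0879
finger_force: 0.0
```

```bash
cat >> h.py <<'E'
def look(hue,crop=None):
    s=env.state(); print(s['clock'],s['ee_pos'].round(4) if hasattr(s['ee_pos'],'round') else s['ee_pos'],np.degrees(s['ee_rot'][2]))
    q=cap('wrist',crop); im=cv2.cvtColor(q['image'],cv2.COLOR_RGB2HSV)
    m=((im[...,0]>=hue[0])&(im[...,0]<=hue[1])&(im[...,1]>150)&(im[...,2]>90)).astype(np.uint8)
    m=cv2.morphologyEx(m,3,np.ones((15,15)))
    for c in sorted(cv2.findContours(m,0,2)[0],key=cv2.contourArea)[-2:]:
        if cv2.contourArea(c)>200: print(cv2.boundingRect(c),cv2.minAreaRect((unproj(q,c.reshape(-1,2),.013)[:,:2]*1000).astype(np.float32)))
    return q
E
python3 -c "
from h import *
look((100,125),'w2.png')"
```

```text
4.1 [ 0.4358 -0.3061  0.2426] 87.06544381021605
(241, 151, 34, 70) ((438.0741882324219, -307.9804382324219), (82.68119812011719, 38.48385238647461), 86.94573974609375)
```

View pics/w2.png

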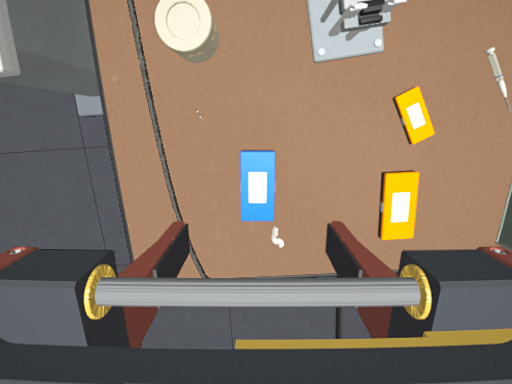

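The wrist view shows the blue cassette square to the tool at (258,186), centre about (0.437, -0.308). I'll descend and grip it.

>>> apply_moves:
  increments:
    - [0.0878,0.001,-0.0015,-0.045,0]
    - [0.0878,0.001,-0.0015,-0.09,0]
    - [0.0878,0.001,-0.0015,-0.13,0]
    - [0.0878,0.001,-0.0015,-0.155,0]
    - [0.0878,0.001,-0.0015,-0.159,0]
    - [0.0878,0.001,-0.0015,-0.159,0]
    - [0.03,0.001,-0.0015,-0.159,0]
    - [0.03,0.001,-0.0015,-0.159,0]
    - [0.03,0.001,-0.0015,-0.159,0]
    - [0.03,0.001,-0.0015,-0.159,0]
  force: 40

```text
clock: 5.15
ee_pos: [0.4372, -0.3085, 0.0845]
ee_rot: [3.14, 0.001, 1.52]
ft_force: [0.5, 0.5, -0.3]
grip_width: 0.0592
finger_force: 0.0
```

>>> apply_moves:
  increments:
    - [0.03,0,0,0,0]
    - [0.03,0,0,0,0]
    - [0.03,0,0,0,0]
    - [0.03,0,0,0,0]

```text
clock: 5.55
ee_pos: [0.4368, -0.3082, 0.0837]
ee_rot: [-3.141, -0.0, 1.52]
ft_force: [-0.9, 0.3, 2.5]
grip_width: 0.0396
finger_force: 40.0
```

>>> apply_moves:
  increments:
    - [0.03,0,0,0.04,0]
    - [0.03,0,0,0.08,0]
    - [0.03,0,0,0.12,0]
    - [0.03,0.02,0.042,0.135,5]
    - [0.03,0.04,0.084,0.135,9.6]
    - [0.03,0.06,0.126,0.135,9.6]
    - [0.03,0.08,0.168,0.135,9.6]
    - [0.03,0.099,0.209,0.135,9.6]
    - [0.03,0.099,0.209,0.135,9.6]
    - [0.03,0.099,0.209,0.135,9.6]

```text
clock: 6.55
ee_pos: [0.5359, -0.0982, 0.2183]
ee_rot: [-3.141, 0.0, 1.69]
ft_force: [0.8, 0.2, -1.3]
grip_width: 0.0393
finger_force: 40.0
```

```bash
python3 -c "
from h import *
q=look((100,125),'w3.png')
for n in ('scene','top'):
  p=cap(n,n+'3.png')
  for d in env.mark_of(p,'blue_cassette_center')[:1]: print(n,d['confidence'],d['position'],unproj(p,d['position'],env.state()['ee_pos'][2]-.0767))
a=cv2.imread('pics/scene3.png')[120:240,160:300]
b=cv2.imread('pics/w3.png')
cv2.imwrite('pics/j3.png',np.hstack([cv2.resize(a,(448,384),interpolation=2),b[:,120:400]]))
"
```

```text
6.55 [ 0.5359 -0.0982  0.2183] 96.82947827349663
(427, 150, 39, 22) ((735.0641479492188, -40.577598571777344), (41.21384811401367, 23.735097885131836), 19.4598388671875)
(223, 175, 69, 104) ((543.7418823242188, -143.66171264648438), (75.15837860107422, 123.99626922607422), 6.79027795791626)
scene 0.6 [217.3, 159.5] [[ 0.5315224  -0.10060814  0.14173866]]
```

View pics/j3.png

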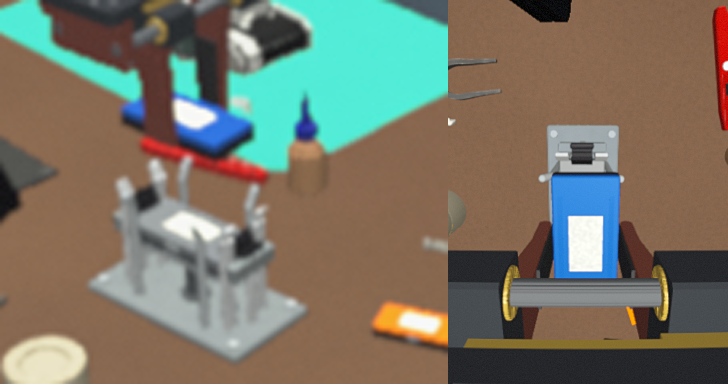

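```bash
cat >> h.py <<'E'
def inhand(hue,fn,off=.0767):
    """top-face far edge of a held cassette -> centre offset from TCP in tool-aligned axes"""
    im=cv2.cvtColor(cv2.imread('pics/'+fn),cv2.COLOR_BGR2HSV); p=cap('wrist'); s=env.state(); e=np.array(s['ee_pos'])
    m=(im[...,0]>=hue[0])&(im[...,0]<=hue[1])&(im[...,1]>150)&(im[...,2]>90)
    cols=range(245,275); far=[(c,np.argmax(m[130:,c])+130-.5) for c in cols]
    rows=range(195,212); L=[(np.flatnonzero(m[r,200:320])[0]+200-.5,r) for r in rows]; Rr=[(np.flatnonzero(m[r,200:320])[-1]+200.5,r) for r in rows]
    th=s['ee_rot'][2]-np.pi/2; A=np.array([[np.cos(th),np.sin(th)],[-np.sin(th),np.cos(th)]])
    z=e[2]-off+.007; g=lambda l:((unproj(p,l,z)[:,:2]-e[:2])@A.T*1000)
    f,l,r=g(far),g(L),g(Rr)
    print('far y',np.median(f[:,1]).round(1),'slope',np.polyfit(f[:,0],f[:,1],1)[0].round(3),'left x',l[:,0].mean().round(1),'right x',r[:,0].mean().round(1))
E
python3 -c "
from h import *
inhand((100,125),'w3.png')"
```

```text
far y 42.0 slope -0.001 left x -16.9 right x 21.8
```

Run:
```python
from h import *
p=cap('wrist'); s=env.state(); e=np.array(s['ee_pos']); th=s['ee_rot'][2]-np.pi/2; A=np.array([[np.cos(th),np.sin(th)],[-np.sin(th),np.cos(th)]])
g=lambda l,z:((unproj(p,l,z)[:,:2]-e[:2])@A.T*1000).round(1).tolist()
print('rods',g([(215,179),(294,178)],.091))
t=cap('top')
f=lambda l:np.array(l)/3.3+[170,100]-.35
for z in (0,.008):print('top base',unproj(t,f([(78,266),(270,243),(92,366),(279,340)]),z)[:,:2].mean(0))
c=cv2.imread('pics/w3.png')[115:195,200:310]; cv2.imwrite('pics/rods.png',cv2.resize(c,None,fx=7,fy=7,interpolation=2))
```

```text
rods [[-30.4, 27.5], [31.2, 28.2]]
top base [ 0.53563075 -0.10071367]
top base [ 0.53491049 -0.10146438]
```

View pics/rods.png

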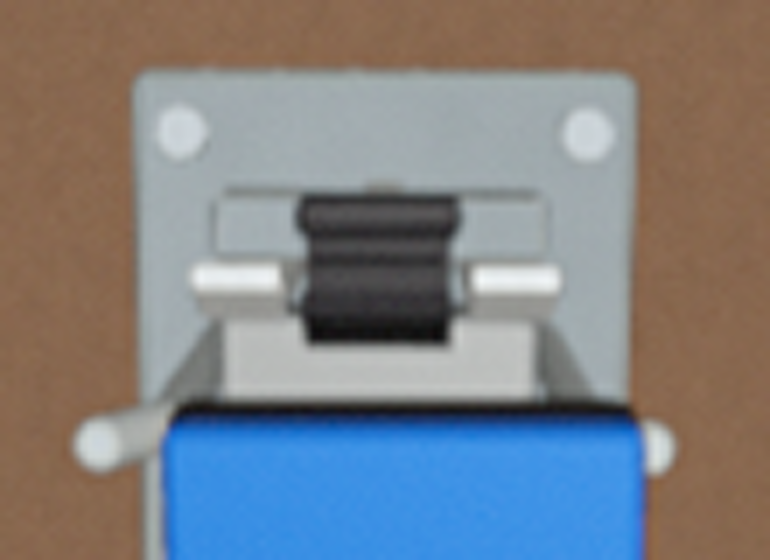

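In one wrist image the held cassette sits about 2 mm to +x and +y of the rods' centre. I'll shift by that amount and lower to just above the catches.

>>> apply_moves:
  increments:
    - [0.03,-0.002,-0.0024,-0.015,0]
    - [0.03,-0.002,-0.0024,-0.03,0]
    - [0.03,-0.002,-0.0024,-0.04,0]
    - [0.03,-0.002,-0.0024,-0.05,0]
    - [0.03,-0.002,-0.0024,-0.058,0]
    - [0.03,-0.002,-0.0024,-0.058,0]

```text
clock: 7.55
ee_pos: [0.5333, -0.1014, 0.1596]
ee_rot: [-3.14, -0.001, 1.687]
ft_force: [-0.5, -0.2, -0.3]
grip_width: 0.0393
finger_force: 40.0
```

>>> apply_moves:
  increments:
    - [0.03,0,0,-0.004,0]
    - [0.03,0,0,-0.008,0]
    - [0.03,0,0,-0.012,0]
    - [0.03,0,0,-0.016,0]
    - [0.03,0,0,-0.02,0]
    - [0.03,0,0,-0.024,0]
    - [0.03,0,0,-0.027,0]
    - [0.03,0,0,-0.0295,0]
    - [0.03,0,0,-0.0305,0]
    - [0.03,0,0,-0.0305,0]

```text
clock: 8.55
ee_pos: [0.5342, -0.1016, 0.1302]
ee_rot: [3.141, 0.0, 1.687]
ft_force: [-0.6, 0.9, 5.0]
grip_width: 0.0395
finger_force: 40.0
```

```bash
python3 -c "
from h import *
a=cap('wrist','w4.png')['image'][100:300,180:330];b=cap('scene','s4.png')['image'][140:240,170:290]
cv2.imwrite('pics/j4.png',np.hstack([cv2.resize(a,(390,520),interpolation=2),cv2.resize(b,(400,520),interpolation=2)])[:,:,::-1])
"
```

```text
(no output)
```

View pics/j4.png

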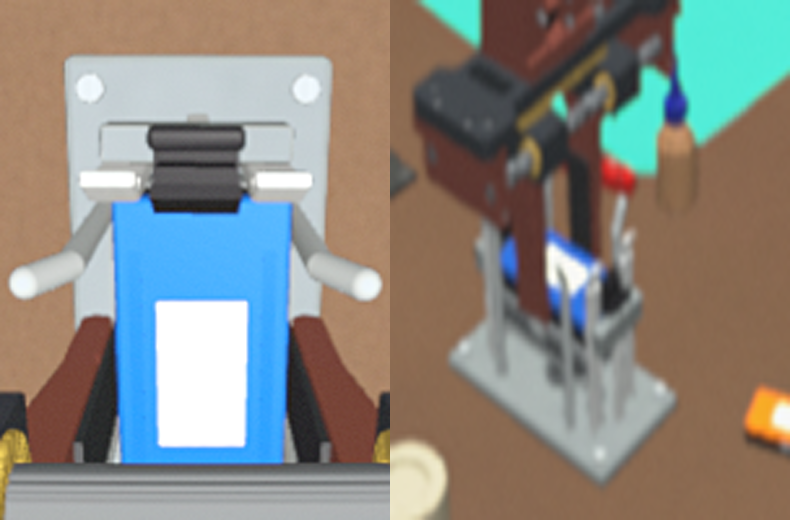

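The wrist view shows the blue cassette's end under the far catch and the label centred. The 5 N upward force is what the platform spring alone would give. I'll open the fingers and rise.

>>> apply_moves:
  increments:
    - [0.06,0,0,0,0]
    - [0.06,0,0,0,0]
    - [0.0878,0,0,0,0]
    - [0.0878,0,0,0,0]
    - [0.0878,0,0,0.04,0]
    - [0.0878,0,0,0.08,0]
    - [0.0878,0,0,0.12,0]
    - [0.0878,0,0,0.16,0]
    - [0.0878,0,0,0.16,0]

```text
clock: 9.55
ee_pos: [0.5367, -0.1024, 0.2957]
ee_rot: [3.132, 0.004, 1.687]
ft_force: [0.9, -0.5, 0.3]
grip_width: 0.0879
finger_force: 0.0
```

```bash
python3 -c "
from h import *
look((100,125),'w5.png')
q=cap('wrist')
im=cv2.cvtColor(q['image'],cv2.COLOR_RGB2HSV); m=((im[...,0]>=100)&(im[...,0]<=125)&(im[...,1]>120)).astype(np.uint8)[:230,200:320]
c=max(cv2.findContours(m,0,2)[0],key=cv2.contourArea).reshape(-1,2)+[200,0]
print(cv2.minAreaRect((unproj(q,c,.063)[:,:2]*1000).astype(np.float32)))
a=q['image'][80:240,190:320]
cv2.imwrite('pics/j5.png',cv2.resize(a,None,fx=3.6,fy=3.6,interpolation=2)[:,:,::-1])
"
```

```text
9.55 [ 0.5367 -0.1024  0.2957] 96.6669054913158
(387, 138, 24, 17) ((724.0928344726562, -42.92816925048828), (21.536571502685547, 29.802980422973633), 56.58932876586914)
(236, 146, 35, 70) ((537.812744140625, -111.63545227050781), (44.99446487426758, 95.97034454345703), 6.683692455291748)
((536.5231323242188, -100.89459228515625), (39.63621139526367, 83.46726989746094), 6.8535847663879395)
```

View pics/j5.png

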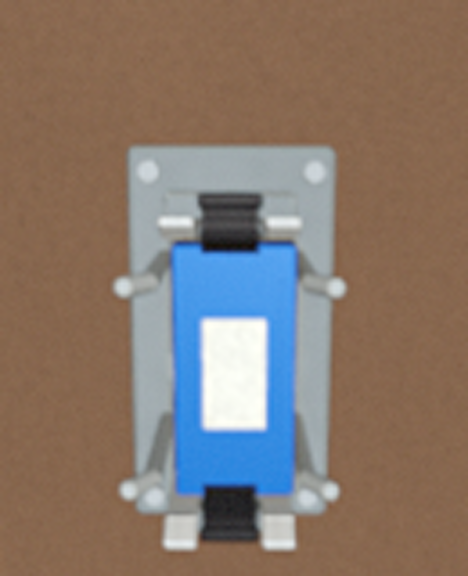

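Blue is flat under both catches. Next is the larger orange cassette.

>>> apply_moves:
  increments:
    - [0.0878,0.014,-0.047,-0.01,-2.5]
    - [0.0878,0.028,-0.094,-0.02,-5.1]
    - [0.0878,0.042,-0.141,-0.03,-5.1]
    - [0.0878,0.056,-0.188,-0.04,-5.1]
    - [0.0878,0.072,-0.238,-0.047,-5.1]
    - [0.0878,0.072,-0.238,-0.047,-5.1]
    - [0.0878,0.072,-0.238,-0.047,-5.1]

```text
clock: 10.35
ee_pos: [0.6048, -0.3401, 0.24]
ee_rot: [-3.138, -0.003, 1.596]
ft_force: [-0.8, 0.8, -0.5]
grip_width: 0.0876
finger_force: 0.0
```

```bash
python3 -c "
from h import *
q=look((8,25),'w6.png')
s=cap('scene'); print(unproj(s,[(306,184.5),(380,224)],0))
"
```

```text
10.35 [ 0.6048 -0.3401  0.24  ] 91.44656763555167
(241, 150, 36, 72) ((607.8663940429688, -340.8733215332031), (39.68832015991211, 84.50377655029297), 0.5445494651794434)
(235, 265, 277, 84) ((778.3017578125, -502.756103515625), (397.1548767089844, 127.88095092773438), 1.5973304510116577)
[[ 7.64411124e-01 -1.50380848e-01  0.00000000e+00]
 [ 7.53910708e-01 -3.70382974e-01 -1.11022302e-16]]
```

View pics/w6.png

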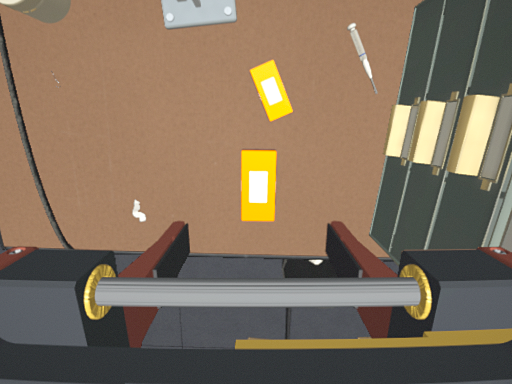

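The larger orange cassette is at (259,186), right under the gripper. The small one at (271,90) and the drawers are clear. I'll descend and grip.

>>> apply_moves:
  increments:
    - [0.0878,0.001,-0.0005,-0.045,-0.4]
    - [0.0878,0.001,-0.0005,-0.09,-0.4]
    - [0.0878,0.001,-0.0005,-0.13,-0.4]
    - [0.0878,0.001,-0.0005,-0.155,-0.4]
    - [0.07,0.001,-0.0005,-0.159,-0.4]
    - [0.05,0.001,-0.0005,-0.159,-0.4]
    - [0.03,0.001,-0.0005,-0.159,-0.4]
    - [0.03,0.001,-0.0005,-0.159,-0.4]
    - [0.03,0.001,-0.0005,-0.159,-0.4]
    - [0.03,0.001,-0.0005,-0.159,-0.4]
  force: 40

```text
clock: 11.45
ee_pos: [0.6072, -0.3404, 0.0852]
ee_rot: [3.141, 0.001, 1.591]
ft_force: [-0.9, -0.3, -0.4]
grip_width: 0.0432
finger_force: 0.2
```

>>> apply_moves:
  increments:
    - [0.03,0,0,0,0]
    - [0.03,0,0,0,0]
    - [0.03,0,0,0,0]

```text
clock: 11.75
ee_pos: [0.6071, -0.3403, 0.085]
ee_rot: [3.141, 0.001, 1.591]
ft_force: [-1.5, 0.7, 5.6]
grip_width: 0.0396
finger_force: 40.0
```

>>> apply_moves:
  increments:
    - [0.03,0,0,0.04,0]
    - [0.03,0,0,0.08,0]
    - [0.03,0,0,0.12,0]
    - [0.03,-0.014,0.046,0.135,3]
    - [0.03,-0.028,0.092,0.135,5.5]
    - [0.03,-0.042,0.138,0.135,5.5]
    - [0.03,-0.056,0.184,0.135,5.5]
    - [0.03,-0.073,0.225,0.135,5.5]
    - [0.03,-0.073,0.2385,0.135,5.5]
    - [0.03,-0.073,0.2385,0.135,5.5]

```text
clock: 12.75
ee_pos: [0.5335, -0.0998, 0.2192]
ee_rot: [-3.141, -0.0, 1.69]
ft_force: [0.3, -1.5, -1.1]
grip_width: 0.0397
finger_force: 40.0
```

>>> apply_moves:
  increments:
    - [0.03,0,0,0,0]
    - [0.03,0,0,0,0]

```text
clock: 12.95
ee_pos: [0.535, -0.1031, 0.2192]
ee_rot: [3.141, 0.001, 1.686]
ft_force: [-0.1, 0.2, -0.4]
grip_width: 0.0395
finger_force: 40.0
```

```bash
python3 -c "
from h import *
look((8,25),'w7.png')
inhand((8,25),'w7.png',.078)
"
```

```text
12.95 [ 0.535  -0.1031  0.2192] 96.60752092655383
(137, 266, 307, 83) ((600.205810546875, -249.8331298828125), (405.0979309082031, 120.40560913085938), 6.440250396728516)
(203, 175, 101, 104) ((537.7479858398438, -149.728271484375), (114.2673568725586, 124.52474212646484), 6.502933979034424)
far y 41.6 slope -0.001 left x -16.6 right x 22.8
```

>>> apply_moves:
  increments:
    - [0.03,0,0,-0.015,0]
    - [0.03,0,0,-0.03,0]
    - [0.03,0,0,-0.04,0]
    - [0.03,0,0,-0.05,0]
    - [0.03,0,0,-0.058,0]
    - [0.03,0,0,-0.058,0]

```text
clock: 13.65
ee_pos: [0.5334, -0.1015, 0.1601]
ee_rot: [-3.14, -0.001, 1.687]
ft_force: [-0.1, 1.0, -1.2]
grip_width: 0.0396
finger_force: 40.0
```

>>> apply_moves:
  increments:
    - [0.03,0,0,-0.004,0]
    - [0.03,0,0,-0.008,0]
    - [0.03,0,0,-0.012,0]
    - [0.03,0,0,-0.016,0]
    - [0.03,0,0,-0.02,0]
    - [0.03,0,0,-0.024,0]
    - [0.03,0,0,-0.027,0]
    - [0.03,0,0,-0.03,0]
    - [0.03,0,0,-0.032,0]
    - [0.03,0,0,-0.032,0]

```text
clock: 14.65
ee_pos: [0.5342, -0.1017, 0.1297]
ee_rot: [3.141, 0.001, 1.687]
ft_force: [-1.3, 0.5, 4.8]
grip_width: 0.0397
finger_force: 40.0
```

```bash
python3 -c "
from h import *
a=cap('wrist','w8.png')['image'][100:300,180:330];b=cap('scene','s8.png')['image'][140:240,170:290]
cv2.imwrite('pics/j8.png',np.hstack([cv2.resize(a,(390,520),interpolation=2),cv2.resize(b,(400,520),interpolation=2)])[:,:,::-1])
"
python3 -c "
from h import *
for f,h in (('w4.png',(100,125)),('w8.png',(8,25))):
  im=cv2.cvtColor(cv2.imread('pics/'+f),cv2.COLOR_BGR2HSV); m=(im[...,0]>=h[0])&(im[...,0]<=h[1])&(im[...,1]>120)
  for r in (185,200,220,250): 
    x=np.flatnonzero(m[r,210:305])+210; print(f,r,x[0],x[-1])
  print('top row',[int(np.argmax(m[150:,c])+150) for c in (228,232,240,255,270,280,286)])
  v=im[...,2]; print('dark catch rows',[ (int(np.flatnonzero(v[130:200,c]<80)[0]+130),int(np.flatnonzero(v[130:200,c]<80)[-1]+130)) for c in (245,255,265)])
"
```

```text
w4.png 185 223 291
w4.png 200 224 290
w4.png 220 225 290
w4.png 250 225 290
top row [178, 178, 181, 182, 181, 178, 178]
dark catch rows [(148, 180), (148, 180), (149, 180)]
w8.png 185 224 291
w8.png 200 224 290
w8.png 220 225 290
w8.png 250 225 290
top row [178, 177, 181, 182, 181, 178, 178]
dark catch rows [(148, 180), (148, 180), (148, 180)]
```

The picture's edges match those of the seated blue cassette: same width, catch closed at row 180. I'll let go and rise.

>>> apply_moves:
  increments:
    - [0.06,0,0,0,0]
    - [0.06,0,0,0,0]
    - [0.0878,0,0,0,0]
    - [0.0878,0,0,0,0]
    - [0.0878,0,0,0.04,0]
    - [0.0878,0,0,0.08,0]
    - [0.0878,0,0,0.12,0]
    - [0.0878,0,0,0.162,0]
    - [0.0878,0,0,0.162,0]
    - [0.0878,0,0,0.162,0]

```text
clock: 15.75
ee_pos: [0.5343, -0.1017, 0.292]
ee_rot: [3.139, 0.001, 1.687]
ft_force: [-0.4, -0.5, -0.1]
grip_width: 0.088
finger_force: 0.0
```

```bash
python3 -c "
from h import *
print(env.state()['ee_pos'],env.state()['ee_rot'])
q=cap('wrist','w9.png')
for f,h in (('w5.png',(100,125)),('w9.png',(8,25))):
  im=cv2.cvtColor(cv2.imread('pics/'+f),cv2.COLOR_BGR2HSV); m=((im[...,0]>=h[0])&(im[...,0]<=h[1])&(im[...,1]>120)).astype(np.uint8)[:230,200:320]
  c=max(cv2.findContours(m,0,2)[0],key=cv2.contourArea).reshape(-1,2)+[200,0]
  print(f,cv2.boundingRect(c),cv2.minAreaRect((unproj(q,c,.063)[:,:2]*1000).astype(np.float32)))
  m=m.astype(bool); print('cols edges',[(int(np.flatnonzero(m[:,c-200])[0]),int(np.flatnonzero(m[:,c-200])[-1])) for c in (240,243,250,255,260,267,270)])
  print('widths',[(r,int(m[r].nonzero()[0][0]),int(m[r].nonzero()[0][-1])) for r in (152,160,205,213)])
"
```

```text
[ 0.53426854 -0.1016746   0.29200266] [3.13947447e+00 1.08395990e-03 1.68717013e+00]
w5.png (236, 146, 35, 70) ((532.3492431640625, -98.53435516357422), (38.59171676635742, 81.7427749633789), 6.5736236572265625)
cols edges [(2, 215), (6, 215), (148, 213), (148, 213), (146, 215), (146, 215), (148, 156)]
widths [(152, 36, 70), (160, 36, 69), (205, 37, 69), (213, 38, 69)]
w9.png (239, 149, 36, 70) ((536.7761840820312, -101.61968231201172), (39.59320831298828, 82.24703979492188), 6.532236099243164)
cols edges [(149, 217), (149, 218), (150, 216), (150, 216), (150, 216), (149, 218), (149, 218)]
widths [(152, 39, 74), (160, 40, 73), (205, 40, 73), (213, 40, 72)]
```

Orange looks the same size as the seated blue did and is centred at 6.5°, with both catch noses covering its ends. It is held, so I'll hand in.

```bash
python3 -c "
from rig import env
print(env.close_job())"
```

```text
the job is handed in; nothing more can be done
None
```

I loaded the blue cassette and then the larger orange one into the magazine and handed the job in at about 16 s; the last images show orange flat under both catches with the gripper clear, but the hand-in gave no verdict.

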